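Clip the pivot pin on the linkage board

TASK

On the yellow linkage board one of the two upright pivot pins still lacks its retaining clip. Take the larger of the two loose clips, press the pin's spring washer down with it to uncover the groove, slide the clip sideways into the groove until it snaps fully home, and let go. Be gentle with the board, never leaning on it with more than about 2.5 kg of force, and leave everything else on the bench where it is.

Things in the scene. Friction and masses are not known exactly. Their poses are not given: they have to be found in the camera images.
- pin_axis (a point): The empty pin's axis at the board's top face; z up. Upright steel pin, 20 mm thick, with a groove 14 mm in diameter and 8.5 mm high, and above it a head 20 mm wide, 7 mm thick. The groove's lower face is 40 mm above this point give or take 13 mm: the pin's height differs from board to board and is not measured, so feel for it. A spring washer (joint washer) sits under the head.
- other_pin (a point): The finished pin's axis at the board's top face, 115 mm from the empty pin; its clip is fitted and its grip stands 109 mm above the table on the side away from the empty pin. Nothing nearer than 60 mm to the empty pin stands higher than 15 mm above the board. A clip may be pushed on to the empty pin from any side.
- board: The fixed yellow board (130 x 260 x 20 mm) with all it carries: pins, link, washer. Origin on the table directly below the empty pin's axis; y points to the finished pin. More than 25 N in all on it or its parts is damage.
- washer (a joint): Travel of the flat washer (52 mm in diameter) pressed down on its spring, m. 0: at rest, top 6 mm above the groove's lower face. 0.0055: hard stop, top 0.5 mm above it. Takes 2.7 N to start, 7.7 N at the stop. The 5 mm clip can enter the groove when this is above 0.0025 (2 mm deeper is safe); let go in the groove, it is held up against the head, washer near 0.0025.
- clip_seat (a point): Larger clip: centre of its slot, half-way through its 5 mm plate, where the pin's axis must come. +x points out of the open mouth (push that way), z up. A flat steel U 27 mm wide, reaching 13 mm ahead of this point and 36.5 mm behind; the slot ends 7.5 mm behind it. It starts flat on the table, grip upward.
- clip_mouth (a point): Middle of the larger clip's mouth, 6.5 mm ahead of clip_seat: here round noses on two sprung jaws leave a 10 mm gap. Pushing them over the 14 mm groove takes roughly 4 to 8 N, then they snap behind it and the push meets a firm stop.
- clip_grip (a point): Where to grip the larger clip: on its upright grey grip block, 12 mm thick along the clip's x (pinch it that way), 24 mm wide, 50 mm tall, standing on the plate 28 mm behind clip_seat. This point is 37 mm above the clip's underside, 18 mm below the block's top. Axes as clip_seat. The clip weighs about 85 g.
- small_clip_grip (a point): the grip of the smaller clip (the same shape at 0.7 of the size, grip block 35 mm tall), for another pin: leave it alone. This point is 26 mm above its underside.
- wire_spool: a loose metal spool, 48 mm in diameter, 46 mm high, origin under its centre: leave it alone
- can: a loose grey can, 60 mm in diameter, 100 mm high, origin under its centre: leave it alone
- screwdriver: a loose screwdriver on the table: leave it alone
- wrench: a loose wrench on the table: leave it alone
- tape_roll: a loose black roll of tape, 90 mm in diameter, 24 mm high: leave it alone
- cap_cup: a loose white cup, 60 mm in diameter, 45 mm high: leave it alone
There are look-alikes about, which are no part of the job. What is shaped like the part that bears clip_seat but black, green or purple is not meant.

How it is judged:
By the outcome, as a careful person would: the job done as asked, in the order asked, and still so for the second after the job is handed in, with the robot touching nothing.
It also fails if it takes over 48 s, if anything falls off the work surface, if the arm or the gripper's body presses on something with over 40 N, if the wrist force passes 120 N, or if a joint passes its speed limit or range.

ROBOT

A 6-joint arm with a two-finger parallel gripper is mounted at the origin on the work surface. World frame = base frame: x ahead of the robot, y to its left, z up, the work surface at z = 0. Lengths are in m, angles in rad, forces in N, time in s.
With the tool pointing down it reaches from about 0.35 to 0.85 m from the base axis. Payload 8.1 kg.
Tool frame: the origin (TCP) lies on the centre line of the jaws, within the pads' length; the fingertips stand robot.tips_ahead ahead of it and the grasp point (between the pads) lies 8 mm behind it (robot.tips_ahead is the distance from the TCP to the fingertips, in m); z points along the fingers, y is the direction in which the jaws open and shut (so a half turn about z gives the same grasp; the last joint's range is limited). The gripper opens to 93 mm and grips with 3 to 60 N. Pads are 15 mm wide; open, the fingers measure 128 mm over their backs; the gripper's body (75 mm by 188 mm) begins 65 mm behind the grasp point.
Start: joints at [-1.395, 0.13, 1.488, -0, 1.523, -0.085], TCP at [0.155, -0.58, 0.23] pointing down, gripper open.
Joint ranges: [-2.96, 2.96], [-0.89, 2.26], [0.02, 2.5], [-1.34, 4.48], [0, 2.73], [-2.66, 2.66]. Speed limits (rad/s): [2.39, 2.39, 2.79, 3.14, 3.14, 3.14].

INTERFACE

Orientations are given as a rotation vector (axis times angle).
In Python, from plant import monitor, eyes, job, robot gives the robot as it stands.
- The arm moves only by the tool servo_tool, never from a script. Its argument "plan" is a list that holds one entry, the list of rows, each a list of 7 numbers: the closure, from -1 (fully open) to 1 (shut), so that 0 is half open, then the shift along the world's x, y, z in mm, then the turn, a rotation vector about the world's x, y, z in rad. In form: [[[hand, dx, dy, dz, ax, ay, az], ...]]. A call has 1 to 12 rows; each row shifts and turns the commanded pose from where the row before left it; what a row does not reach is not made up. A row lasts 1/10 s, in which the tool goes at most 50 mm and 8.59 degrees, less where a joint would pass 70% of its speed; a pose out of reach is approached as far as the arm can. A call with a gripper value outside its range is refused whole. The fingers move at their own pace and stop on an object; "force" is the grip in N (left out, the last holds). Time passes only in rows, so rows that do not move let the fingers close. It gives the time, the measured TCP pose, the force and the opening at its end, in the units of the state.
- monitor.read_state(): the state, without advancing time (a new reading comes with each control period).
- eyes.read_camera(name): name is "scene" or "side" or "wrist"; returns the picture (384x512x3 uint8, red, green, blue); there is no depth.
- eyes.camera_info(name): a dict with "mtx" (3x3 intrinsics, pixels), "D" ([k1, k2, p1, p2, k3] as OpenCV has them; the pictures are not rectified), "R" (3x3) and "t" (3): a world point X has camera coordinates R X + t. Camera axes: x right, y down, z forward; pixel columns grow to the right and rows downward; lengths in m; the calibration is good to about 2 mm. A picture is of the moment at which its call begins: read the wrist's pose just before it. camera_info takes no time and is no camera call; for the wrist camera it gives the pose at the moment of the call.
- job.close_job(): hands the job in, once; it reports no verdict.
The state is a dict: "t": time; "q": joint angles; "dq": joint speeds; "joint_torque": joint torques, N m; "tool_pos": TCP position; "orientation": TCP orientation; "force": force on the tool from outside, world axes, zero at the start; "wrist_torque": the same for the moment, N m; "opening": finger opening in m.
Only numpy, scipy, OpenCV 4.12 (cv2) and the standard library are available. Lean on these libraries where they do the work, as an engineer would, in place of code of your own. Each camera call takes 0.05 s, during which the arm holds its last target. There are 200 camera calls.

## Working session

There is one attempt and no reset: what is moved stays moved. The work goes in short steps, Python scripts to look and compute and a tool call to move; the robot and the scene stay as the last step left them, time stands still between calls to the robot, and variables do not carry over. Pictures are saved under pics/ and viewed, about 8 in all and at most 12, crops included, and the job is handed in when it is done.

Besides the shell and the picture viewer there is one more tool, called after "Call:" as name([rows], argument=value, ...), one row to a line, values as JSON. servo_tool: Moves the arm, as the interface text tells. Its arguments: {"type":"object","properties":{"plan":{"type":"array"},"force":{"type":"number"}},"required":["plan"]}

```bash
mkdir -p pics; ls
cat > h.py <<'E'
import numpy as np, cv2
from plant import monitor, eyes, job, robot
def shot(n,f):
    s=monitor.read_state(); i=eyes.camera_info(n); im=eyes.read_camera(n)[:,:,::-1].copy()
    cv2.imwrite(f'pics/{f}.png',im); np.savez(f'pics/{f}.npz',**{k:np.array(i[k]) for k in('mtx','D','R','t')})
    return im
def ray(f,uv):
    c=np.load(f'pics/{f}.npz'); p=cv2.undistortPoints(np.array([[uv]],float),c['mtx'],c['D'])[0,0]
    d=c['R'].T@np.array([p[0],p[1],1]); return -c['R'].T@c['t'], d/np.linalg.norm(d)
def atz(f,uv,z):
    o,d=ray(f,uv); return o+d*(z-o[2])/d[2]
def tri(*fu):
    A=0;b=0
    for f,uv in fu:
        o,d=ray(f,uv);P=np.eye(3)-np.outer(d,d);A=A+P;b=b+P@o
    x=np.linalg.solve(A,b); return x,[np.linalg.norm((np.eye(3)-np.outer(d,d))@(x-o)) for o,d in [ray(*q) for q in fu]]
def proj(f,X):
    c=np.load(f'pics/{f}.npz'); return cv2.projectPoints(np.array([X],float),cv2.Rodrigues(c['R'])[0],c['t'],c['mtx'],c['D'])[0][0,0]
E
python3 - <<'E'
from h import *
a=shot('scene','a_scene');b=shot('side','a_side')
print(robot.tips_ahead, monitor.read_state())
for f in('a_scene','a_side'):
    c=np.load(f'pics/{f}.npz');print(-c['R'].T@c['t'],c['mtx'][0,0])
cv2.imwrite('pics/v1.png',cv2.resize(a,(800,600),interpolation=3));cv2.imwrite('pics/v2.png',cv2.resize(b,(800,600),interpolation=3))
E
```

```text
pics
0.011 {'t': 0.1, 'q': array([-1.39542498e+00,  1.31095355e-01,  1.48916185e+00, -1.82165551e-06,
        1.52297818e+00, -8.54162907e-02]), 'dq': array([ 0.0011913 , -0.00145325, -0.00378025,  0.00022492, -0.00045211,
       -0.00034989]), 'joint_torque': array([ 1.71674659e-03, -5.61342967e+01, -4.93094552e+01,  7.70230824e-02,
        2.90569203e-02, -8.58701560e-05]), 'tool_pos': array([ 0.15463151, -0.57922969,  0.2286912 ]), 'orientation': array([-3.11329586e+00, -4.08271191e-01,  1.18813664e-04]), 'force': array([-0.29508503, -0.74300686,  0.0153827 ]), 'wrist_torque': array([ 0.0250103 , -0.02421888,  0.03294536]), 'opening': 0.09313846852083603}
[1.20410502 0.31852539 0.7243319 ] 372.2410371749921
[ 0.35797581 -0.67372792  0.67795657] 361.7603725046394
```

View pics/v1.png

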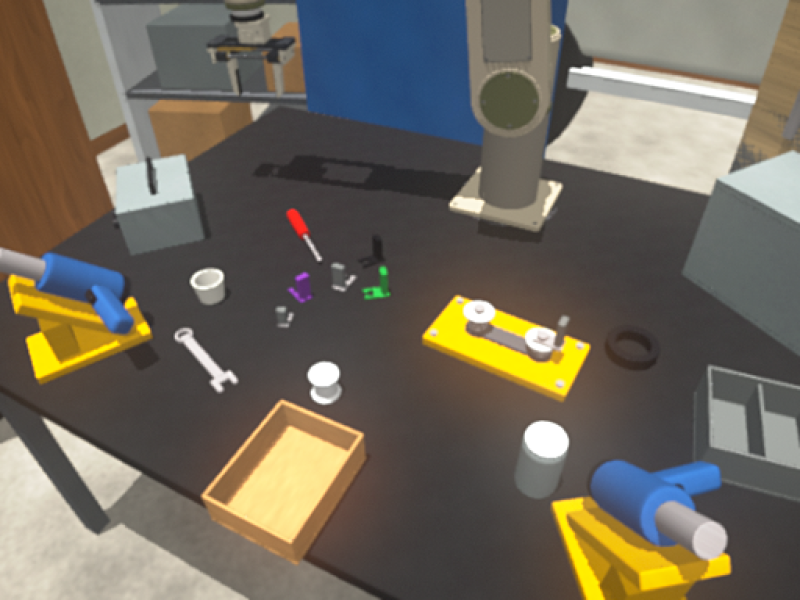

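View pics/v2.png

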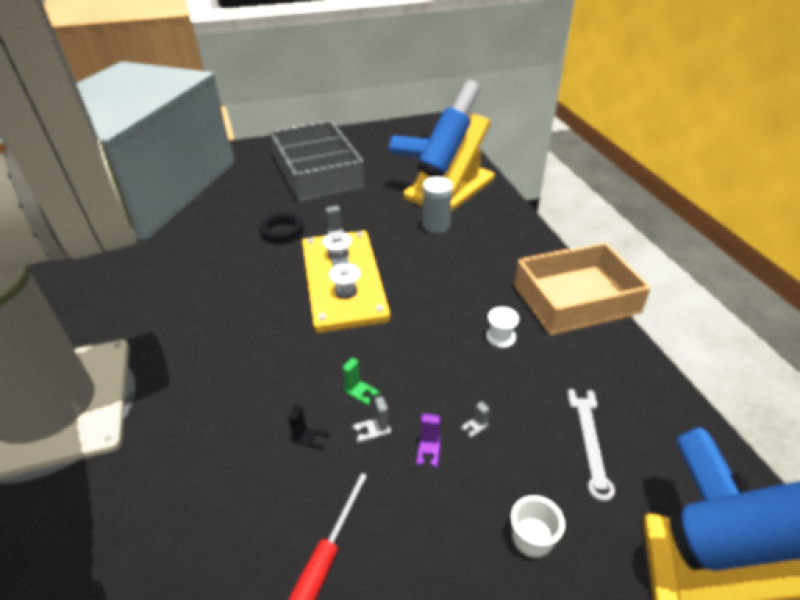

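The scene (v1) shows two bare grey clips. The larger is at (340,277) in v1 and (375,420) in v2; the smaller is at (284,317) and (478,418). The black, green and purple look-alikes don't count. The empty pin is at (479,312) in v1 and (344,275) in v2. The other pin has the grip. I'll confirm this in an enlarged mosaic.

Run:
```python
from h import *
def crop(f,u0,v0,w,h,s=8):
    im=cv2.imread(f'pics/{f}.png')[v0:v0+h,u0:u0+w]; im=cv2.resize(im,None,fx=s,fy=s,interpolation=cv2.INTER_CUBIC)
    for k in range(0,w,10): cv2.putText(im,str(u0+k),(k*s,8),0,.33,(0,255,255),1); cv2.line(im,(k*s,10),(k*s,14),(0,255,255),1)
    for k in range(0,h,10): cv2.putText(im,str(v0+k),(0,k*s+4),0,.33,(0,255,255),1)
    return im
t=np.vstack([np.hstack([crop('a_scene',205,160,50,36),crop('a_side',220,246,50,36)]),np.hstack([crop('a_scene',285,185,50,36),crop('a_side',195,160,50,36)])])
cv2.imwrite('pics/v3.png',t);print(t.shape)
```

```text
(576, 800, 3)
```

View pics/v3.png

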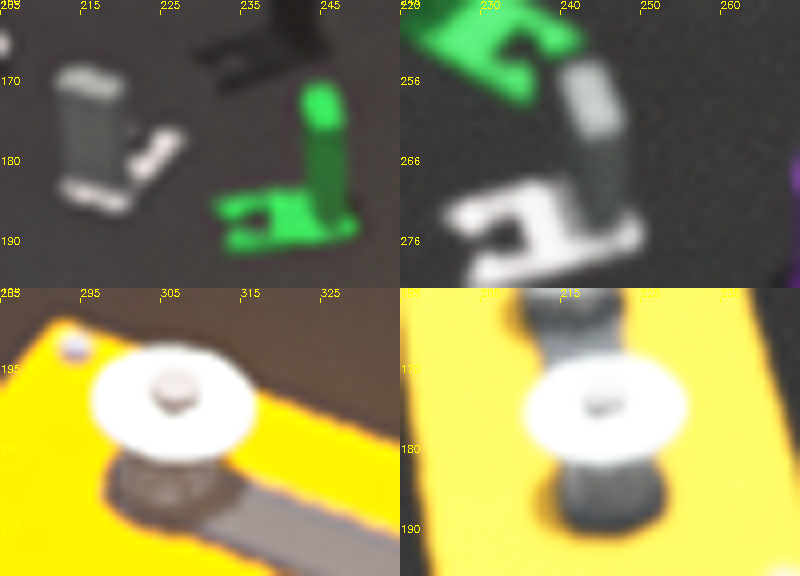

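The larger clip is confirmed: it is bare steel with a grey block, and its jaws point left in the side view at about (228,273)/(231,280). The empty pin carries a washer and a bare head, with the head at scene (306.5,197) and side (220,174).

Run:
```python
from h import *
np.set_printoptions(precision=4,suppress=True)
h=lambda x,y,ox,oy,u,v:(u+(x-ox)/8-.44,v+(y-oy)/8-.44)
S=lambda x,y:h(x,y,0,0,205,160); D=lambda x,y:h(x,y,400,0,220,246)
PS=lambda x,y:h(x,y,0,288,285,185); PD=lambda x,y:h(x,y,400,288,195,160)
print('head',tri(('a_scene',PS(175,388)),('a_side',PD(603,400))))
print('washer',tri(('a_scene',PS(174,403)),('a_side',PD(605,410))))
print('top',tri(('a_scene',S(91,82)),('a_side',D(595,100))))
for n,p in dict(j1=(452,215),j2=(476,275),back=(640,238),slot=(520,238)).items(): print(n,atz('a_side',D(*p),.005))
print('jawscene',atz('a_scene',S(180,133),.005),atz('a_scene',S(135,180),.005))
for n,p in dict(a=(563,72),b=(605,62),c=(580,135),d=(620,125)).items(): print(n,atz('a_side',D(*p),.055))
# board
for uv in [(302,240),(369,232),(388,320),(315,328)]: print('board',atz('a_side',(uv[0]*.64,uv[1]*.64),.02))
print('other scene top',tri(('a_scene',(564*.64,318*.64)),('a_side',(334*.64,209*.64))))
print('otherhead',tri(('a_scene',(543*.64,336*.64)),('a_side',(338*.64,239*.64))))
for n,su in dict(green=((384,272),(351,365)),black=((377,240),(297,413)),purple=((303,279),(430,420)),small=((281,309),(483,407))).items(): print(n,tri(('a_scene',np.array(su[0])*.64),('a_side',np.array(su[1])*.64)))
```

```text
head (array([0.48  , 0.1021, 0.0689]), [np.float64(0.0004089704132082954), np.float64(0.00040897041320827303)])
washer (array([0.4808, 0.1028, 0.0635]), [np.float64(2.3293062184864878e-05), np.float64(2.3293062184957547e-05)])
top (array([ 0.4673, -0.1878,  0.0563]), [np.float64(0.0003847954801814968), np.float64(0.0003847954801815474)])
j1 [ 0.4273 -0.1751  0.005 ]
j2 [ 0.429  -0.1967  0.005 ]
back [ 0.4757 -0.1987  0.005 ]
slot [ 0.4437 -0.1885  0.005 ]
jawscene [ 0.4236 -0.1778  0.005 ] [ 0.4566 -0.1788  0.005 ]
a [ 0.462  -0.1751  0.055 ]
b [ 0.4739 -0.1753  0.055 ]
c [ 0.4608 -0.1972  0.055 ]
d [ 0.472  -0.1973  0.055 ]
board [0.4323 0.2895 0.02  ]
board [0.5682 0.2753 0.02  ]
board [0.5326 0.0088 0.02  ]
board [0.4105 0.0275 0.02  ]
other scene top (array([0.4944, 0.2438, 0.1105]), [np.float64(0.003443975536062992), np.float64(0.0034439755360632187)])
otherhead (array([0.4923, 0.2177, 0.0594]), [np.float64(0.0027471647743116056), np.float64(0.002747164774311511)])
green (array([ 0.4437, -0.1008,  0.0522]), [np.float64(0.0013300632032392005), np.float64(0.0013300632032390248)])
black (array([ 0.3533, -0.1637,  0.0505]), [np.float64(0.0008246336027445115), np.float64(0.0008246336027443842)])
purple (array([ 0.5241, -0.2299,  0.0491]), [np.float64(0.0006729032861263321), np.float64(0.0006729032861263589)])
small (array([ 0.6049, -0.2249,  0.04  ]), [np.float64(0.0008203837769886799), np.float64(0.0008203837769886302)])
```

Call:
servo_tool([
  [[0,26,32.7,0,0,0,0.104],[0,26,32.7,0,0,0,0.104],[0,26,32.7,0,0,0,0.104],[0,26,32.7,0,0,0,0.104],[0,26,32.7,0,0,0,0.104],[0,26,32.7,0,0,0,0.104],[0,26,32.7,0,0,0,0.104],[0,26,32.7,0,0,0,0.104],[0,26,32.7,0,0,0,0.104],[0,26,32.7,0,0,0,0.104],[0,26,32.7,0,0,0,0.104],[0,26,32.7,0,0,0,0.104]],
])

```text
t: 1.3
tool_pos: [0.4674, -0.1857, 0.2294]
orientation: [-2.284, -2.156, 0.0]
force: [0.8, -0.8, -0.2]
opening: 0.0467
```

Call:
servo_tool([
  [[0,0,0,-20,0,0,0],[0,0,0,-20,0,0,0],[0,0,0,0,0,0,0],[0,0,0,0,0,0,0]],
])

```text
t: 1.7
tool_pos: [0.4663, -0.1871, 0.1894]
orientation: [-2.288, -2.15, 0.001]
force: [0.2, -0.2, 0.2]
opening: 0.0465
```

Run:
```python
from h import *
im=shot('wrist','w1');s=monitor.read_state();print(s['t'],s['tool_pos'],s['orientation'],s['force'],s['opening'])
print(proj('w1',[.467,-.187,.055]))
cv2.imwrite('pics/v4.png',cv2.resize(im,(800,600),interpolation=3))
```

```text
1.75 [ 0.46677549 -0.18756723  0.19029826] [2.28952372e+00 2.15084105e+00 1.53572970e-04] [-0.14044387  0.01518421  0.42826764] 0.04659032979109204
[260.43873341 190.20888279]
```

View pics/v4.png

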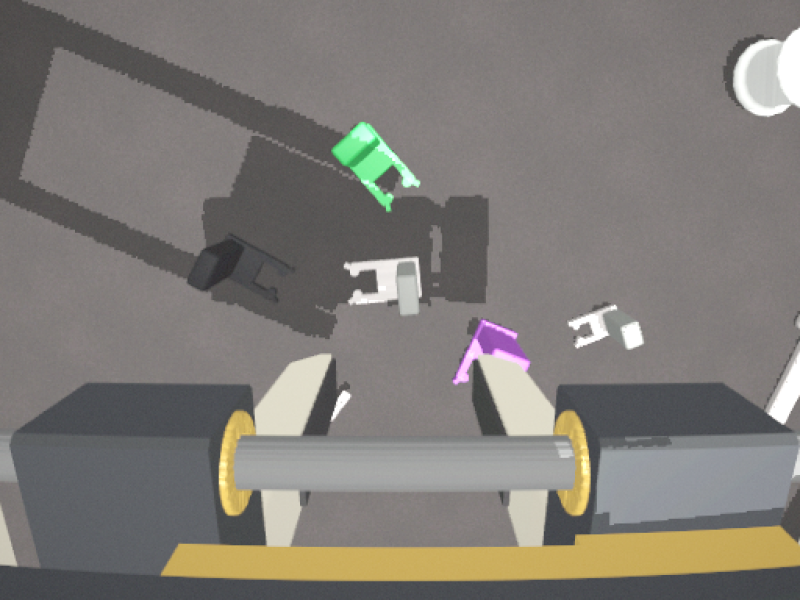

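Run:
```python
from h import *
g=lambda x,y:((x+.5)*.64-.5,(y+.5)*.64-.5)
print('block',atz('w1',g(409,294),.055), tri(('w1',g(409,294)),('a_scene',(215.9,169.8)),('a_side',(243.9,258.1))))
for p in [(345,265),(418,258),(352,302),(348,270),(353,299)]: print(atz('w1',g(*p),.005)[:2])
for p in [(398,263),(416,262),(401,314),(419,312)]: print(atz('w1',g(*p),.055)[:2])
im=cv2.imread('pics/w1.png')[155:210,210:280];cv2.imwrite('pics/v5.png',cv2.resize(im,None,fx=10,fy=10,interpolation=3))
```

```text
block [ 0.46814067 -0.18501773  0.055     ] (array([ 0.46775444, -0.1865599 ,  0.05582793]), [np.float64(0.0017323046184260656), np.float64(0.001359923544515093), np.float64(0.0009991734318941842)])
[ 0.42676102 -0.17422277]
[ 0.47527227 -0.1725272 ]
[ 0.42925643 -0.1996597 ]
[ 0.42845873 -0.17769595]
[ 0.43010649 -0.19762943]
[ 0.4629999  -0.16672804]
[ 0.47316856 -0.16677648]
[ 0.46283019 -0.19657138]
[ 0.47327885 -0.19601112]
```

View pics/v5.png

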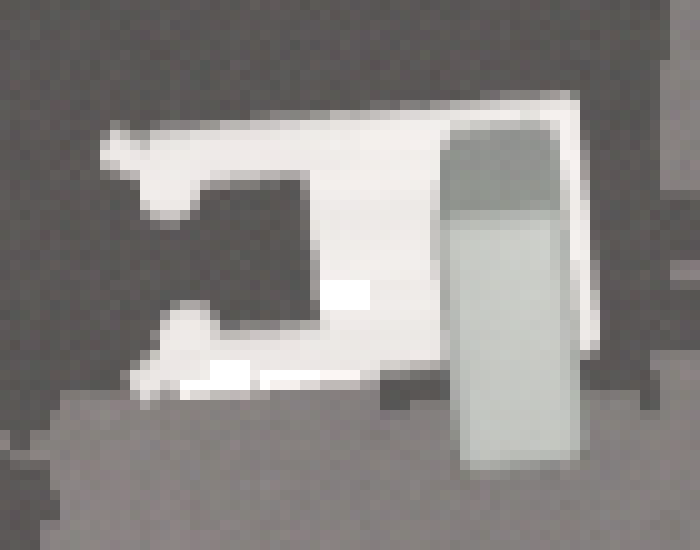

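The crop shows the block's top-face corners at (445,215), (562,213), (462,465) and (580,462), and the slot edges (200,185)-(305,175) and (220,330)-(320,320).

Run:
```python
from h import *
W=lambda x,y,z:atz('w1',(210+x/10-.45,155+y/10-.45),z)
P=lambda L,z:np.array([W(*p,z)[:2] for p in L])
t=P([(445,215),(562,213),(462,465),(580,462)],.055);print(t,t.mean(0))
s=P([(200,185),(305,175),(220,330),(320,320)],.005);o=P([(150,130),(575,98),(160,395),(440,365)],.005)
n=P([(170,220),(188,303)],.005);e=P([(310,175),(320,320)],.005)
ang=lambda a,b:np.degrees(np.arctan2(*(a-b)[::-1]))
print('yaw',ang(s[0],s[1]),ang(s[2],s[3]),ang(o[0],o[1]),ang(o[2],o[3]),ang(t[0],t[2])+90,ang(t[1],t[3])+90)
print('mouth',n.mean(0),'slotend',e.mean(0))
s=monitor.read_state()['orientation'];print(cv2.Rodrigues(s)[0][:,1])
```

```text
[[ 0.46211444 -0.17378004]
 [ 0.47247802 -0.1742316 ]
 [ 0.46217431 -0.19678441]
 [ 0.47282826 -0.19715377]] [ 0.46739876 -0.18548746]
yaw -178.03338762076945 -177.67006875025763 -179.17973951406145 -177.2180452323402 180.14910282118262 180.87538473110288
mouth [ 0.43284165 -0.1865489 ] slotend [ 0.44711657 -0.18596425]
[ 9.98050962e-01 -6.24036523e-02  2.48870683e-04]
```

Call:
servo_tool([
  [[0,1,1,-30,0,0,0.04],[0,0,0,-30,0,0,0.04],[0,0,0,-30,0,0,0],[0,0,0,-30,0,0,0],[0,0,0,-20,0,0,0],[0,0,0,-10,0,0,0],[0,0,0,-6.5,0,0,0],[0,0,0,0,0,0,0],[0,0,0,0,0,0,0]],
], force=35)

```text
t: 2.65
tool_pos: [0.4687, -0.1869, 0.0345]
orientation: [2.2, 2.24, 0.001]
force: [-0.6, 0.5, 0.3]
opening: 0.0464
```

Call:
servo_tool([
  [[1,0,0,0,0,0,0],[1,0,0,0,0,0,0],[1,0,0,0,0,0,0],[1,0,0,0,0,0,0],[1,0,0,0,0,0,0],[1,0,0,0,0,0,0]],
], force=35)

```text
t: 3.25
tool_pos: [0.4678, -0.1863, 0.0332]
orientation: [2.201, 2.241, 0.0]
force: [-0.6, -0.2, 0.6]
opening: 0.0118
```

Call:
servo_tool([
  [[1,0,0,25,0,0,0],[1,0,0,30,0,0,0],[1,4,15,30,0,0,0],[1,8,34,12,0,0,0],[1,8,34,0,0,0,0],[1,8,34,0,0,0,0],[1,8,34,0,0,0,0],[1,8,34,0,0,0,0],[1,8,34,0,0,0,0],[1,8,34,0,0,0,0],[1,7,24,0,0,0,0],[1,3,12,0,0,0,0]],
])

```text
t: 4.45
tool_pos: [0.5377, 0.1047, 0.1298]
orientation: [-2.199, -2.243, 0.0]
force: [-0.1, -1.4, -1.3]
opening: 0.0118
```

Call:
servo_tool([
  [[1,0,0,0,0,0,0],[1,0,0,0,0,0,0],[1,0,0,0,0,0,0]],
])

```text
t: 4.75
tool_pos: [0.5375, 0.1014, 0.13]
orientation: [2.203, 2.24, -0.001]
force: [0.5, 0.0, -1.1]
opening: 0.0118
```

Run:
```python
from h import *
im=shot('wrist','w2');s=monitor.read_state();print(s['t'],s['tool_pos'],s['orientation'],s['force'],s['opening'])
print(proj('w2',[.480,.102,.069]),proj('w2',[.508,.102,.09]))
a=shot('scene','b_scene');b=shot('side','b_side')
X=[.5,.102,.09]
def cr(im,c,w,h):
    u,v=[int(k) for k in c];u=max(0,min(512-w,u-w//2));v=max(0,min(384-h,v-h//2));print(u,v);return im[v:v+h,u:u+w]
t=np.hstack([cv2.resize(cr(im,proj('w2',X),100,100),None,fx=4,fy=4,interpolation=3),np.vstack([cv2.resize(cr(i,proj(f,X),80,60),None,fx=5,fy=5,interpolation=3)[:300] for i,f in((a,'b_scene'),(b,'b_side'))])[:400]]) if 0 else None
A=cv2.resize(cr(im,proj('w2',X),100,150),(400,600),interpolation=3)
B=np.vstack([cv2.resize(cr(i,proj(f,X),80,60),(400,300),interpolation=3) for i,f in((a,'b_scene'),(b,'b_side'))])
cv2.imwrite('pics/v6.png',np.hstack([A,B]))
```

```text
4.8 [0.53757333 0.1014471  0.13007572] [ 2.20291906e+00  2.23972272e+00 -5.70139872e-04] [ 0.39449315  0.1657756  -1.07951657] 0.011937571260914949
[175.86891401 212.91673721] [212.55433988 223.76601914]
149 148
264 165
186 135
```

View pics/v6.png

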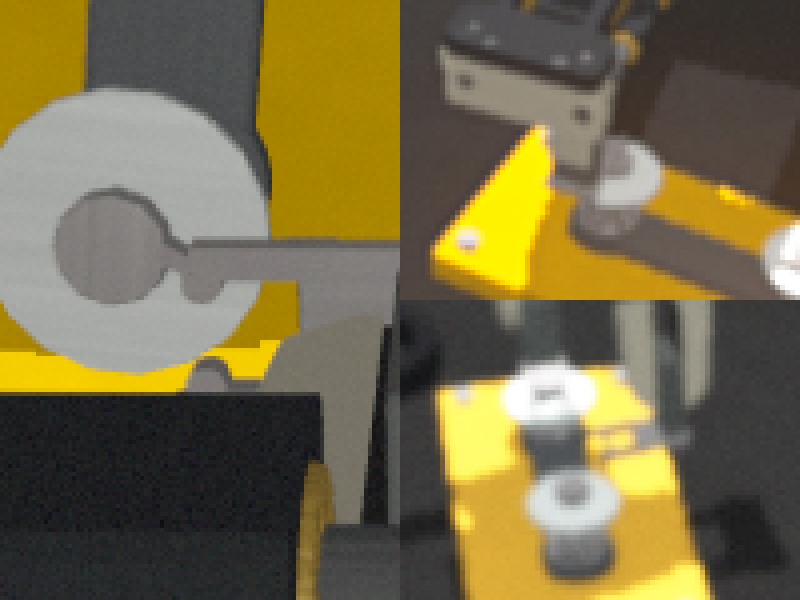

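The wrist crop shows the head's centre at (112,246) and the jaw noses at (202,288) and (211,378), with the clip held level.

Run:
```python
from h import *
np.set_printoptions(precision=4,suppress=True)
W=lambda x,y:(149+x/4-.38,148+y/4-.38)
h=W(112,246)
PS=('a_scene',(306.4,197.1));PD=('a_side',(219.9,173.6))
print('head',tri(('w2',h),PS,PD))
for z in(.066,.069,.072):print(z,atz('w2',h,z))
print('washer @.062',atz('w2',W(131,230),.062))
for z in(.1018,.0968):print('noses',atz('w2',W(202,288),z),atz('w2',W(211,378),z))
a=atz('w2',W(195,240),.1018);b=atz('w2',W(395,241),.1018);print('edge',a,b,np.degrees(np.arctan2(*(a-b)[1::-1])))
```

```text
head (array([0.4801, 0.1031, 0.0682]), [np.float64(0.0013246874078570068), np.float64(0.0012804882451729047), np.float64(0.0004974129830876949)])
0.066 [0.4799 0.1038 0.066 ]
0.069 [0.4806 0.1047 0.069 ]
0.072 [0.4814 0.1056 0.072 ]
washer @.062 [0.4824 0.1056 0.062 ]
noses [0.5018 0.1085 0.1018] [0.5027 0.0945 0.1018]
noses [0.5009 0.1068 0.0968] [0.5019 0.0924 0.0968]
edge [0.501  0.1158 0.1018] [0.5299 0.1162 0.1018] -179.24287930097609
```

Call:
servo_tool([
  [[1,-1,1.5,-8,0,0,0],[1,-1,1,-8,0,0,0],[1,0,0,-6,0,0,0],[1,0,0,-4,0,0,0],[1,0,0,0,0,0,0],[1,0,0,0,0,0,0]],
])

```text
t: 5.5
tool_pos: [0.5357, 0.1052, 0.104]
orientation: [-2.201, -2.241, 0.0]
force: [0.7, -0.3, -0.3]
opening: 0.0118
```

Run:
```python
from h import *
im=shot('wrist','w3')
F=[]
s=monitor.read_state();print(s['t'],s['tool_pos'],s['orientation'],s['force'],s['wrist_torque'])
cv2.imwrite('pics/v7.png',cv2.resize(im[150:260,130:270],(763,600),interpolation=3))
```

```text
5.55 [0.53592751 0.10520922 0.10433475] [2.20115179e+00 2.24123390e+00 3.29066258e-04] [ 0.17914092  0.26295846 -0.44032189] [-0.05220419 -0.1526251  -0.03480297]
```

View pics/v7.png

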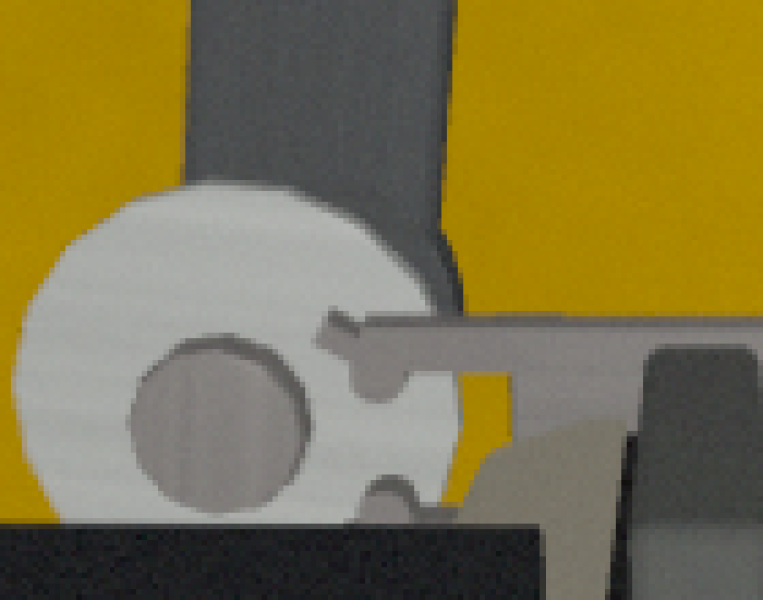

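Run:
```python
from h import *
np.set_printoptions(precision=4,suppress=True)
W=lambda x,y:(130+x/5.45-.41,150+y/5.45-.41)
for z in(.066,.069,.071):print('head',z,atz('w3',W(217,430),z), np.linalg.norm(atz('w3',W(131,425),z)-atz('w3',W(301,425),z)))
for z in(.0758,):print('noses edge',atz('w3',W(380,403),z),atz('w3',W(388,488),z),'tip',atz('w3',W(318,340),z),'edge',atz('w3',W(370,322),z),atz('w3',W(750,326),z))
print('head tri',tri(('w3',W(217,430)),('w2',(176.6,209.1))))
```

```text
head 0.066 [0.4795 0.1028 0.066 ] 0.019598536597819495
head 0.069 [0.4803 0.1039 0.069 ] 0.01929645697904103
head 0.071 [0.4809 0.1046 0.071 ] 0.019095070566522123
noses edge [0.5001 0.1098 0.0758] [0.5007 0.1001 0.0758] tip [0.4936 0.1168 0.0758] edge [0.4992 0.1189 0.0758] [0.5396 0.1192 0.0758]
head tri (array([0.484 , 0.1088, 0.0823]), [np.float64(2.963998465692546e-05), np.float64(2.963998465699599e-05)])
```

Call:
servo_tool([
  [[1,0,-1,-2,0,0,0],[1,0,0,-2,0,0,0],[1,0,0,-1,0,0,0],[1,0,0,0,0,0,0]],
])

```text
t: 5.95
tool_pos: [0.5355, 0.1041, 0.0989]
orientation: [-2.201, -2.241, 0.001]
force: [-0.3, -0.2, -1.1]
opening: 0.0118
```

Call:
servo_tool([
  [[1,0,0,-1,0,0,0],[1,0,0,-1,0,0,0],[1,0,0,0,0,0,0]],
])

```text
t: 6.25
tool_pos: [0.5356, 0.1042, 0.097]
orientation: [-2.201, -2.241, 0.0]
force: [0.1, -0.1, -1.1]
opening: 0.0119
```

Call:
servo_tool([
  [[1,0,0,-1,0,0,0],[1,0,0,0,0,0,0]],
])

```text
t: 6.45
tool_pos: [0.5359, 0.1042, 0.0963]
orientation: [2.201, 2.241, 0.0]
force: [-0.7, 0.8, -0.2]
opening: 0.0117
```

Call:
servo_tool([
  [[1,0,0,-1,0,0,0],[1,0,0,0,0,0,0]],
])

```text
t: 6.65
tool_pos: [0.5359, 0.1042, 0.0954]
orientation: [2.201, 2.241, 0.001]
force: [0.1, 1.5, 2.7]
opening: 0.0116
```

Call:
servo_tool([
  [[1,0,0,-1,0,0,0],[1,0,0,0,0,0,0]],
])

```text
t: 6.85
tool_pos: [0.536, 0.1042, 0.0944]
orientation: [2.201, 2.241, 0.001]
force: [-0.7, 0.3, 3.3]
opening: 0.0118
```

Call:
servo_tool([
  [[1,0,0,-1,0,0,0],[1,0,0,0,0,0,0],[1,0,0,0,0,0,0]],
])

```text
t: 7.15
tool_pos: [0.536, 0.1042, 0.0934]
orientation: [2.201, 2.241, 0.001]
force: [-0.0, -0.4, 3.5]
opening: 0.0116
```

Call:
servo_tool([
  [[1,0,0,-1,0,0,0],[1,0,0,0,0,0,0],[1,0,0,0,0,0,0]],
])

```text
t: 7.45
tool_pos: [0.536, 0.1042, 0.0923]
orientation: [2.201, 2.241, 0.001]
force: [0.3, 0.4, 5.3]
opening: 0.0114
```

Call:
servo_tool([
  [[1,0,0,0,0,0,0]],
])

```text
t: 7.55
tool_pos: [0.536, 0.1042, 0.0923]
orientation: [2.201, 2.241, 0.001]
force: [0.7, 0.1, 4.7]
opening: 0.0119
```

Call:
servo_tool([
  [[1,0,0,0,0,0,0]],
])

```text
t: 7.65
tool_pos: [0.536, 0.1042, 0.0923]
orientation: [2.201, 2.241, 0.001]
force: [1.2, -0.6, 4.8]
opening: 0.0117
```

Call:
servo_tool([
  [[1,0,0,-0.6,0,0,0],[1,0,0,0,0,0,0],[1,-2,0,0,0,0,0],[1,-2,0,0,0,0,0],[1,-2,0,0,0,0,0],[1,-1,0,0,0,0,0],[1,0,0,0,0,0,0]],
])

```text
t: 8.35
tool_pos: [0.5289, 0.1042, 0.0918]
orientation: [2.201, 2.241, 0.001]
force: [1.0, -0.9, 5.5]
opening: 0.0118
```

Call:
servo_tool([
  [[1,-1,0,0,0,0,0],[1,-1,0,0,0,0,0],[1,0,0,0,0,0,0]],
])

```text
t: 8.65
tool_pos: [0.527, 0.1042, 0.0918]
orientation: [2.201, 2.241, 0.001]
force: [1.5, -0.2, 6.4]
opening: 0.0115
```

Call:
servo_tool([
  [[1,-1,0,0,0,0,0],[1,-1,0,0,0,0,0],[1,0,0,0,0,0,0]],
])

```text
t: 8.95
tool_pos: [0.525, 0.1042, 0.0918]
orientation: [2.201, 2.241, 0.001]
force: [0.7, 0.5, 6.2]
opening: 0.0116
```

Call:
servo_tool([
  [[1,-1,0,0.3,0,0,0],[1,-1,0,0,0,0,0],[1,0,0,0,0,0,0]],
])

```text
t: 9.25
tool_pos: [0.5232, 0.1043, 0.0922]
orientation: [2.201, 2.241, 0.002]
force: [2.6, 0.7, 5.1]
opening: 0.0119
```

Call:
servo_tool([
  [[1,-1,0,0,0,0,0],[1,-1,0,0,0,0,0],[1,0,0,0,0,0,0]],
])

```text
t: 9.55
tool_pos: [0.5213, 0.1045, 0.0923]
orientation: [2.201, 2.241, 0.002]
force: [4.6, 2.4, 5.1]
opening: 0.0119
```

Call:
servo_tool([
  [[1,-1,0,0,0,0,0],[1,-1,0,0,0,0,0],[1,0,0,0,0,0,0]],
])

```text
t: 9.85
tool_pos: [0.5197, 0.1045, 0.0925]
orientation: [2.201, 2.24, 0.003]
force: [3.8, 1.4, 6.6]
opening: 0.0117
```

Call:
servo_tool([
  [[1,-1,0,0,0,0,0],[1,-1,0,0,0,0,0],[1,0,0,0,0,0,0]],
])

```text
t: 10.15
tool_pos: [0.5173, 0.1045, 0.0924]
orientation: [2.201, 2.241, 0.002]
force: [3.6, 1.6, 6.6]
opening: 0.0115
```

Call:
servo_tool([
  [[1,-1,0.3,0,0,0,0],[1,-1,0,0,0,0,0],[1,0,0,0,0,0,0]],
])

```text
t: 10.45
tool_pos: [0.5144, 0.1046, 0.0918]
orientation: [-2.201, -2.241, 0.0]
force: [0.6, 1.5, 7.1]
opening: 0.0117
```

Call:
servo_tool([
  [[1,-1,0,0,0,0,0],[1,-1,0,0,0,0,0],[1,0,0,0,0,0,0]],
])

```text
t: 10.75
tool_pos: [0.5121, 0.1046, 0.0916]
orientation: [-2.201, -2.241, 0.001]
force: [-0.8, 1.7, 6.1]
opening: 0.0118
```

Call:
servo_tool([
  [[1,-1,0,0,0,0,0],[1,-1,0,0,0,0,0],[1,0,0,0,0,0,0]],
])

```text
t: 11.05
tool_pos: [0.5103, 0.1045, 0.0918]
orientation: [-2.201, -2.241, 0.001]
force: [0.2, 1.0, 5.2]
opening: 0.012
```

Call:
servo_tool([
  [[1,-1,0,0,0,0,0],[1,-1,0,0,0,0,0],[1,0,0,0,0,0,0]],
])

```text
t: 11.35
tool_pos: [0.5094, 0.1044, 0.0922]
orientation: [2.2, 2.24, 0.002]
force: [5.0, -0.3, 5.2]
opening: 0.0118
```

Call:
servo_tool([
  [[1,-1,0,0,0,0,0],[1,0,0,0,0,0,0]],
])

```text
t: 11.55
tool_pos: [0.5092, 0.1044, 0.0926]
orientation: [2.2, 2.239, 0.004]
force: [7.7, 0.1, 3.0]
opening: 0.0117
```

Call:
servo_tool([
  [[1,-0.7,0,0,0,0,0],[1,0,0,0,0,0,0]],
])

```text
t: 11.75
tool_pos: [0.5091, 0.1044, 0.0928]
orientation: [2.199, 2.239, 0.005]
force: [10.2, -0.3, 2.7]
opening: 0.0118
```

Call:
servo_tool([
  [[1,-0.5,0,0,0,0,0],[1,0,0,0,0,0,0],[1,1,0,0.3,0,0,0],[1,1,0,0.3,0,0,0],[1,0.8,0,0.3,0,0,0],[1,0,0,0,0,0,0]],
])

```text
t: 12.35
tool_pos: [0.5094, 0.1044, 0.0928]
orientation: [2.201, 2.241, -0.0]
force: [3.3, 0.1, 5.9]
opening: 0.0121
```

Run:
```python
from h import *
im=shot('wrist','w4');s=monitor.read_state();print(s['t'],s['tool_pos'],s['force'],s['opening'])
b=shot('side','c_side');u,v=[int(k) for k in proj('c_side',[.49,.103,.06])]
u2,v2=[int(k) for k in proj('w4',[.49,.103,.07])];u2=max(0,u2-60);v2=max(0,v2-60)
cv2.imwrite('pics/v8.png',np.hstack([cv2.resize(im[v2:v2+120,u2:u2+120],(400,400),interpolation=3),cv2.resize(b[v-25:v+25,u-25:u+25],(400,400),interpolation=3)]))
```

```text
12.4 [0.50943936 0.10442242 0.09281935] [ 3.67068307 -0.8360891   5.4746196 ] 0.012427244361341011
```

View pics/v8.png

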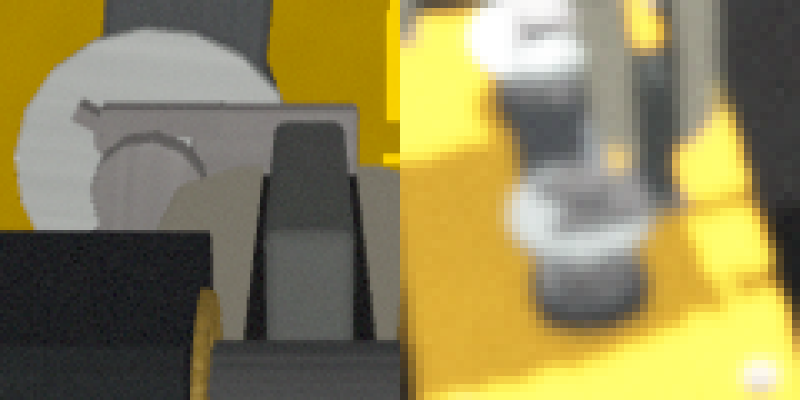

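The clip's plate passes under the head at (150,190), and its jaw tips stand about 13 mm past the pin's axis, so it is fully seated. I'll ease up slightly, then release.

Call:
servo_tool([
  [[1,0.7,0,0.3,0,0,0],[1,0.5,0,0.3,0,0,0],[1,0,0,0,0,0,0]],
])

```text
t: 12.75
tool_pos: [0.5097, 0.1044, 0.0928]
orientation: [-2.2, -2.241, 0.002]
force: [-0.6, -0.8, 3.5]
opening: 0.0121
```

Call:
servo_tool([
  [[0.6,0,0,0,0,0,0],[0.3,0,0,0,0,0,0],[0.2,0,0,0,0,0,0],[0.2,0,0,0,0,0,0],[0.2,0,0,0,0,0,0]],
])

```text
t: 13.25
tool_pos: [0.5103, 0.1045, 0.0931]
orientation: [-2.201, -2.241, 0.0]
force: [-1.2, -0.2, 0.3]
opening: 0.037
```

Call:
servo_tool([
  [[0.2,0,0,5,0,0,0],[0.2,0,0,10,0,0,0],[0.2,0,0,20,0,0,0],[0.2,0,0,30,0,0,0],[0.2,0,0,30,0,0,0],[0.2,0,0,20,0,0,0],[0.2,0,-30,0,0,0,0],[0.2,0,-30,0,0,0,0],[0.2,0,0,0,0,0,0],[0.2,0,0,0,0,0,0]],
])

```text
t: 14.25
tool_pos: [0.5108, 0.0442, 0.2092]
orientation: [2.203, 2.239, 0.001]
force: [-0.2, 1.3, 1.3]
opening: 0.0373
```

Run:
```python
from h import *
s=monitor.read_state();print(s['t'],s['tool_pos'],s['force'],s['opening'])
im=shot('wrist','w5');b=shot('side','d_side');u,v=[int(k) for k in proj('d_side',[.49,.103,.06])]
u2,v2=[int(k) for k in proj('w5',[.49,.103,.07])];print(u2,v2);u2=max(0,u2-60);v2=max(0,v2-60)
cv2.imwrite('pics/v9.png',np.hstack([cv2.resize(im[v2:v2+120,u2:u2+120],(400,400),interpolation=3),cv2.resize(b[v-25:v+25,u-25:u+25],(400,400),interpolation=3)]))
```

```text
14.25 [0.5107502  0.04423246 0.209185  ] [-0.24717214  1.31275523  1.28850724] 0.037275299761452114
236 123
```

View pics/v9.png

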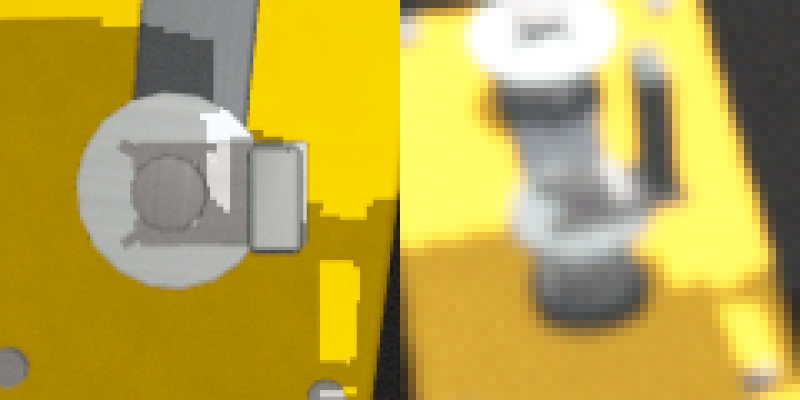

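The clip sits square under the head. Its jaw tips are at (124,147) and (128,243), about 12.8 mm ahead of the head's centre at (170,193), against 13 mm nominal. The robot is clear of everything.

```bash
python3 -c "
from plant import job
print(job.close_job())"
```

```text
the job is handed in; nothing more can be done
None
```

The larger grey clip is on the empty pin, snapped fully home, and released. I handed the job in at about 14.4 s of the 48 s allowed.

- **Pressing:** I gripped the clip by its block, felt the washer at about 3 N and pressed it roughly 4 mm down. I then slid the clip in along −x.
- **Snap:** The push peaked at about 4.6 N, dropped to zero, then met a firm stop 10 N in. The readings I took put the force on the board at 11 N or less. A final 0.5 mm nudge at the stop was not sampled at its peak, but by the trend it stayed well under 25 N.
- **Last look:** The pictures show the clip level under the head, with its jaw tips 12.8 mm past the pin's axis (13 mm nominal). The robot was about 0.1 m clear.
- **Rest of the bench:** Nothing else was touched on the path, but I did not compare the other objects in a final wide picture.
- **Disagreement:** One two-view estimate of the pin head's height came out at 82 mm, because the two views were too close together. The other views gave 68–69 mm, so I dropped it and relied on the force contact.

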